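# Tip the worn dies through the reject bin's sprung flap

## Robot

A 7-joint arm with a two-finger parallel gripper is mounted at the origin on the work surface. World frame = base frame: x ahead of the robot, y to its left, z up, the work surface at z = 0. Lengths are in m, angles in degrees, forces in N, time in s.
With the tool pointing down it reaches from about 0.425 to 0.925 m from the base axis. Payload 6.8 kg.
Tool frame: the origin (TCP) lies at the very end of the fingers, on their centre line; the grasp point (between the pads) lies 19 mm behind it; z points along the fingers, y is the direction in which the jaws open and shut (so a half turn about z gives the same grasp; the last joint's range is limited). The gripper opens to 88 mm and grips with 3 to 60 N. Pads are 20 mm wide; open, the fingers measure 115 mm over their backs; the gripper's body (75 mm by 178 mm) begins 61 mm behind the grasp point.
Start: joints at [63.936, 27.33, 1.283, 89.118, -0.659, 63.558, -4.761], TCP at [0.229, -0.635, 0.223] pointing down, gripper open.
Joint ranges: [-169.35, 169.35], [-19.33, 120.38], [-80.79, 83.38], [13.8, 139.57], [-78.32, 258.32], [9.67, 109.79], [-169.56, 169.56]. Speed limits (degrees/s): [136.94, 136.94, 180, 180, 180, 180, 180].

## Interface

Orientations are given as a 3x3 rotation matrix whose columns are the frame's x, y, z axes.
In Python, from station import bot gives the robot as it stands.
- The arm moves only by the tool drive_tool, never from a script. Its arguments are lists of equal length, an entry for each row: "hand": the opening, from 0 (shut) to 1 (fully open); "slide": the shift along the tool's x, y, z in m, a list of three; "twist": the turn about the tool's z in degrees. A call has 1 to 10 rows; each row shifts and turns the commanded pose from where the row before left it, along the tool's axes as they then stand; what a row does not reach is not made up. A row lasts 1/10 s, in which the tool goes at most 50 mm and 8.59 degrees, less where a joint would pass 70% of its speed; a pose out of reach is approached as far as the arm can. A call is refused whole if a number of a shift passes 0.05 or a number of a turn 8.59, either way. A call with a gripper value outside its range is refused whole. The fingers move at their own pace and stop on an object; the grip force is fixed at half the most. Time passes only in rows, so rows that do not move let the fingers close. It gives the time, the measured TCP pose, the force and the opening at its end, in the units of the state.
- bot.state(): the state, without advancing time (a new reading comes with each control period).
- bot.grab_frame(name): name is "scene" or "side" or "wrist"; returns (picture, depth): 480x640x3 uint8, red, green, blue; 480x640 float32, m along the optical axis (not along the pixel's ray), 0 where there is no reading.
- bot.camera_model(name): a dict with "fx", "fy", "cx", "cy" (pixels), "extrinsics" (4x4, takes a point from camera to world coordinates); the wrist camera has in their place "tool_from_camera" (4x4, takes a point from camera to tool coordinates, whose origin is the TCP and whose axes are the flange's). Camera axes: x right, y down, z forward; pixel columns grow to the right and rows downward; lengths in m; the calibration is good to about 2 mm. A picture is of the moment at which its call begins: read the wrist's pose just before it. camera_model takes no time and is no camera call.
- bot.hand_in(): hands the job in, once; it reports no verdict.
The state is a dict: "time": time; "joint_pos": joint angles; "qd": joint speeds; "joint_efforts": joint torques, N m; "tcp_pos": TCP position; "orientation": TCP orientation; "wrist_force": force on the tool from outside, world axes, zero at the start; "moment": the same for the moment, N m; "grip_width": finger opening in m.
Only numpy, scipy, OpenCV 4.12 (cv2) and the standard library are available. Lean on these libraries where they do the work, as an engineer would, in place of code of your own. Each camera call takes 0.05 s, during which the arm holds its last target.

## Task

Two worn punch dies lie in the small scoop with the upright black grip. Pick the scoop up, press the sprung flap of the reject bin open with the scoop's lip and tip both dies in through it. Then stand the empty scoop upright on the bench and let go of it, with the bin's flap sprung shut again.

Things in the scene. Friction and masses are not known exactly. Their poses are not given: they have to be found in the camera images.
- scoop_grip (a point): Centre of the aluminium scoop's black grip, 64 mm above the scoop's underside. Grip: block 40 mm long (x), 18 thick (y), 40 to 86 mm above the underside, on a bridge over the scoop's middle; take it from above, fingers closing along y. z up, -x to the open mouth (roughly to the robot's right). Scoop 130 x 70 mm, walls 32 high, none at the mouth; 160 g. Dies slide in it from 13 to 20 deg of tilt.
- scoop_lip (a point): Middle of the scoop's lip: the front edge of its 3 mm floor, on the underside, 65 mm along -x and 64 mm below scoop_grip; same axes. The side walls beside the mouth are 14 mm high for the first 45 mm.
- die1_center (a point): Centre of one worn die: a plain steel disc, 20 mm across, 12 mm thick, 30 g, lying flat in the scoop near its back wall.
- die2_center (a point): Centre of the other worn die, the same, beside the first.
- bin_hinge (a point): Middle of the flap's hinge, on top of the fixed white sheet-metal reject bin (170 x 170 mm, 140 high; its middle is 48 mm along -x from here). z up, +x roughly to the robot's left, y along the hinge. The flap is a steel plate in the bin's top, 114 mm wide (y), reaching 92 mm from the hinge along -x (rightwards); its free edge swings down into the bin.
- flap (a joint): Angle of the flap (rad): 0 shut (level), growing as the free edge is pressed down, stop at 1.2. Its spring holds it shut, even under the two dies, and shuts it again; pressed 50 mm from the hinge it begins to give at about 2 N and takes 3 to 4 N at 0.7 rad.
Mind the look-alikes: they are no part of the job. What is shaped like the part that bears scoop_grip but green or red is not meant.

How it is judged:
By the outcome, as a careful person would: the job done as asked, in the order asked, and still so for the second after the job is handed in, with the robot touching nothing.
It also fails if it takes over 64 s, if anything falls off the work surface, if the arm or the gripper's body presses on something with over 40 N, if the wrist force passes 120 N, or if a joint passes its speed limit or range.

## Working session

There is one attempt and no reset: what is moved stays moved. The work goes in short steps, Python scripts to look and compute and a tool call to move; the robot and the scene stay as the last step left them, time stands still between calls to the robot, and variables do not carry over. Pictures are saved under pics/ and viewed, and the job is handed in when it is done.

Besides the shell and the picture viewer there is one more tool, called after "Request:" as name(argument=value, ...) on one line, values as JSON. drive_tool: Moves the arm, as the interface text tells. Its arguments: {"type":"object","properties":{"hand":{"type":"array","items":{"type":"number"}},"slide":{"type":"array","items":{"type":"array","items":{"type":"number"}}},"twist":{"type":"array","items":{"type":"number"}}},"required":["hand","slide","twist"]}

```bash
ls; mkdir -p pics; python3 - <<'E'
from station import bot
import cv2,numpy as np
s=bot.state();print(s)
for n in ("scene","side","wrist"):
    p,d=bot.grab_frame(n);cv2.imwrite(f"pics/{n}0.png",p[:,:,::-1]);np.save(f"pics/{n}0.npy",d);print(n,bot.camera_model(n))
E
```

```text
pics
{'time': 0.0, 'joint_pos': array([63.93678635, 27.37466854,  1.28000507, 89.17672801, -0.65820368,
       63.55684108, -4.76247144]), 'qd': array([-0.01585918, -0.09740218,  0.01161744, -0.1221445 , -0.04784123,
        0.1237233 , -0.04589845]), 'joint_efforts': array([ 2.10400190e-04, -5.82845592e+01,  1.53536439e+00, -2.72598284e+01,
       -5.42455469e-02,  1.71555817e-02,  1.42019098e-04]), 'tcp_pos': array([ 0.22920254, -0.63427162,  0.22170659]), 'orientation': array([[ 9.40466870e-01,  3.39884590e-01, -7.29097421e-04],
       [ 3.39885343e-01, -9.40465515e-01,  1.60282635e-03],
       [-1.40915003e-04, -1.75521461e-03, -9.99998450e-01]]), 'wrist_force': array([-0.21094053,  0.71945149, -0.2518969 ]), 'moment': array([-0.01155454, -0.03829908,  0.01747517]), 'grip_width': 0.08776615841766387}
scene {'fx': 514.2120482018777, 'fy': 514.2120482018777, 'cx': 320.08220219234903, 'cy': 243.80654903165052, 'extrinsics': array([[ 0.01357444,  0.55374033, -0.83257875,  1.17227006],
       [ 0.99980355, -0.01954347,  0.00330271, -0.04943305],
       [-0.01444263, -0.83246003, -0.55
[... 221 characters left out ...]
632, -0.46189109,  0.49435999, -0.1712853 ],
       [-0.67651809,  0.51095886, -0.53032472,  0.60788245],
       [-0.00764536, -0.72496735, -0.6887408 ,  0.93801246],
       [ 0.        ,  0.        ,  0.        ,  1.        ]])}
wrist {'fx': 335.5641813305937, 'fy': 335.5641813305937, 'cx': 317.94335809120685, 'cy': 239.02372573036362, 'tool_from_camera': array([[-7.62688289e-04, -9.54833807e-01, -2.97139393e-01,
         8.09409788e-02],
       [ 9.99999484e-01, -5.28761491e-04, -8.67635035e-04,
         3.52465655e-04],
       [ 6.71331396e-04, -2.97139901e-01,  9.54833718e-01,
        -1.62266178e-01],
       [ 0.00000000e+00,  0.00000000e+00,  0.00000000e+00,
         1.00000000e+00]])}
```

View pics/scene0.png

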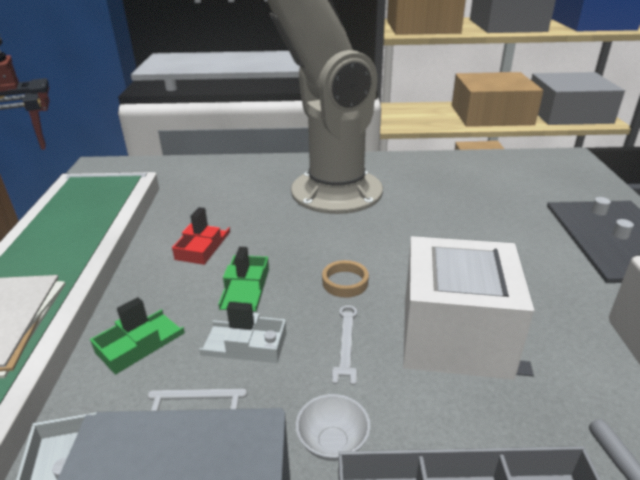

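View pics/side0.png

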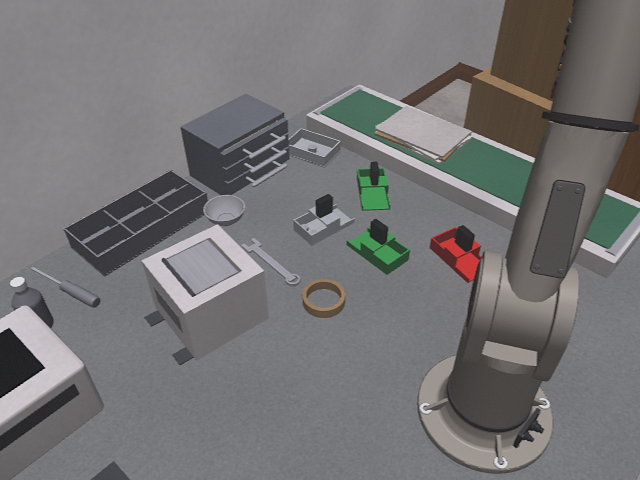

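View pics/wrist0.png

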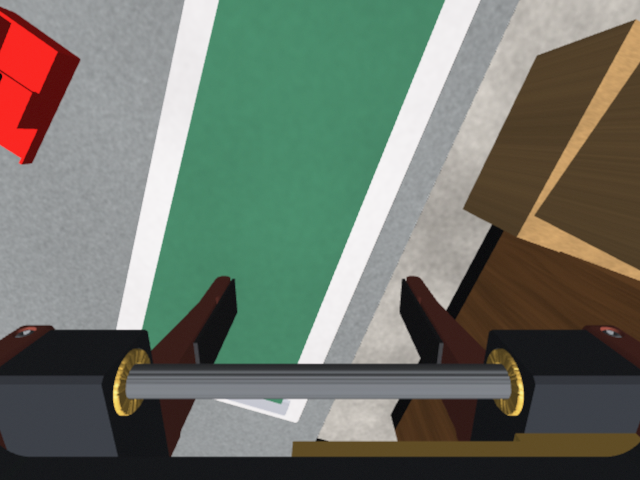

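```bash
cat > h.py <<'E'
import numpy as np,cv2
from station import bot
def cloud(n,d):
    m=bot.camera_model(n);v,u=np.mgrid[:480,:640]
    P=np.stack([(u-m['cx'])/m['fx']*d,(v-m['cy'])/m['fy']*d,d],-1)
    E=m['extrinsics'];return P@E[:3,:3].T+E[:3,3]
def ray(n,u,v,z):
    m=bot.camera_model(n);E=m['extrinsics'];r=E[:3,:3]@np.array([(u-m['cx'])/m['fx'],(v-m['cy'])/m['fy'],1]);o=E[:3,3]
    return o+r*(z-o[2])/r[2]
def cropimg(n,i,x0,y0,w,h,s):
    im=cv2.imread(f'pics/{n}{i}.png')[y0:y0+h,x0:x0+w]
    cv2.imwrite(f'pics/{n}{i}_c{x0}.png',cv2.resize(im,None,fx=s,fy=s,interpolation=cv2.INTER_CUBIC))
E
python3 - <<'E'
from h import *
cropimg('scene',0,190,280,120,90,6);cropimg('scene',0,395,225,145,115,5)
cropimg('side',0,280,180,90,75,8);cropimg('side',0,135,220,140,110,5)
for n,(x0,y0,w,h) in dict(scene=(190,285,110,85),side=(280,180,90,75)).items():
    im=cv2.imread(f'pics/{n}0.png').astype(int);d=np.load(f'pics/{n}0.npy');P=cloud(n,d)
    mk=np.zeros((480,640),bool);mk[y0:y0+h,x0:x0+w]=1
    blk=mk&(im.max(2)<60)&(d>0)
    Q=P[blk];print(n,'black',len(Q),np.percentile(Q,[2,50,98],axis=0).round(4).tolist())
    t=Q[Q[:,2]>np.percentile(Q[:,2],98)-.004];print('top',t.mean(0),cv2.minAreaRect(t[:,:2].astype(np.float32)*1000))
    sc=mk&(P[...,2]>.004)&(d>0)&(im.max(2)-im.min(2)<40)
    Q=P[sc];print('scoop',np.percentile(Q,[1,50,99],axis=0).round(4).tolist(),cv2.minAreaRect(Q[:,:2].astype(np.float32)*1000))
for n,(x0,y0,w,h) in dict(scene=(395,225,145,115),side=(135,220,140,110)).items():
    d=np.load(f'pics/{n}0.npy');P=cloud(n,d)[y0:y0+h,x0:x0+w].reshape(-1,3)
    Q=P[(abs(P[:,2]-.14)<.006)];print(n,'bintop',len(Q),np.median(Q,0),cv2.minAreaRect(Q[:,:2].astype(np.float32)*1000))
E
```

```text
scene black 481 [[0.5447, -0.1943, 0.0481], [0.5517, -0.1767, 0.0709], [0.5554, -0.1594, 0.0879]]
top [ 0.54899422 -0.17578173  0.08633991] ((547.688232421875, -176.19126892089844), (35.31722640991211, 11.624388694763184), 81.69583129882812)
scoop [[0.4151, -0.2425, 0.0041], [0.5522, -0.1668, 0.0234], [0.5875, -0.1091, 0.0877]] ((494.8244934082031, -182.22964477539062), (218.56280517578125, 190.45204162597656), 6.022037982940674)
side black 301 [[0.5298, -0.3258, 0.0272], [0.5364, -0.1729, 0.0689], [0.556, -0.1561, 0.0883]]
top [ 0.53950062 -0.17545356  0.08614383] ((540.3702392578125, -175.2197723388672), (39.617042541503906, 17.449237823486328), 81.26212310791016)
scoop [[0.3941, -0.3319, 0.0041], [0.5344, -0.162, 0.0245], [0.6589, -0.1076, 0.0873]] ((561.96728515625, -198.0862579345703), (220.52076721191406, 292.66046142578125), 39.748382568359375)
scene bintop 7533 [0.55131201 0.17945351 0.14130026] ((534.4556884765625, 178.86282348632812), (170.3274383544922, 175.73570251464844), 80.51058959960938)
side bintop 5750 [0.52659861 0.18503973 0.13947892] ((533.6891479492188, 177.8511962890625), (172.15338134765625, 177.22048950195312), 80.629638671875)
```

View pics/scene0_c190.png

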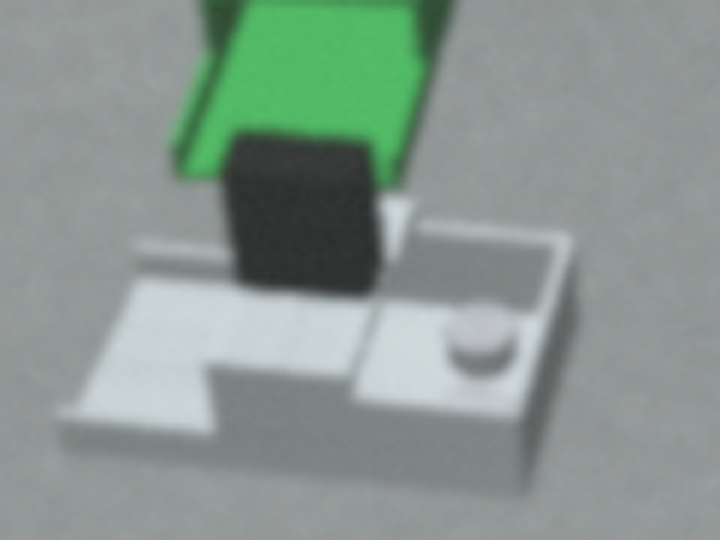

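View pics/scene0_c395.png

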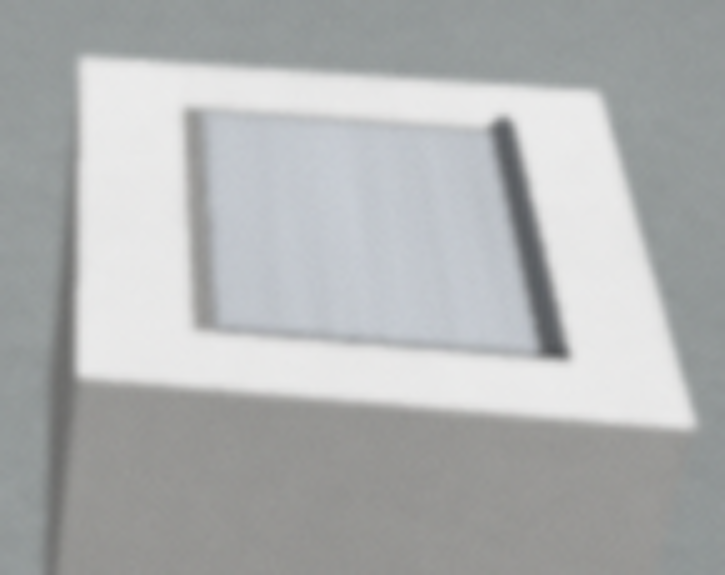

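View pics/side0_c280.png

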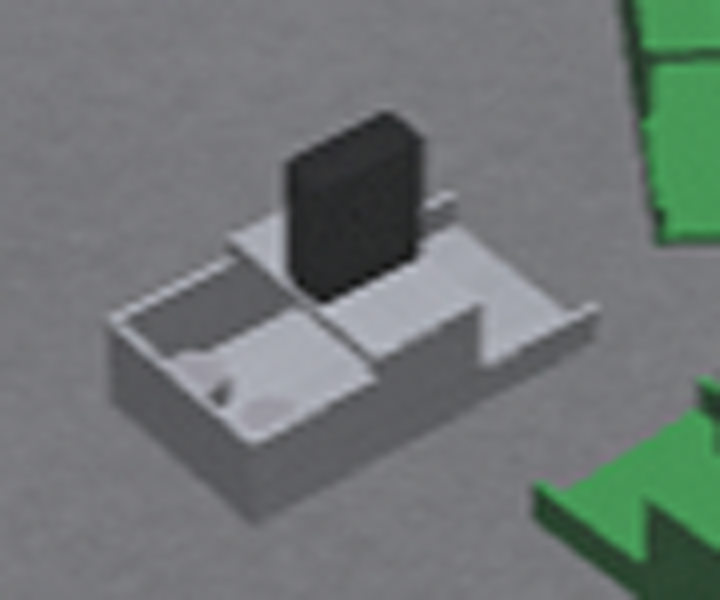

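View pics/side0_c135.png

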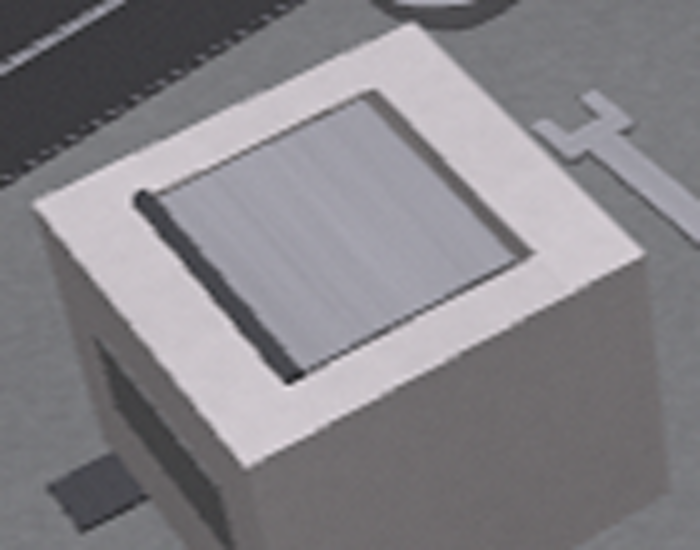

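```bash
python3 - <<'E'
from h import *
def f(n,pts,s,x0,y0,z):return np.array([ray(n,x0+(a+.5)/s-.5,y0+(b+.5)/s-.5,z)[:2] for a,b in pts])*1000
def ang(v):return np.degrees(np.arctan2(v[1],v[0]))
B=f('scene',[(78,57),(598,90),(694,428),(76,378)],5,395,225,.14);print(B.round(1),B.mean(0),ang(B[1]-B[0]),ang(B[2]-B[3]),ang(B[0]-B[3])+90,ang(B[1]-B[2])+90)
H=f('scene',[(503,120),(555,355)],5,395,225,.142);print('hinge',H,H.mean(0))
F=f('scene',[(187,108),(203,328)],5,395,225,.14);print('open edge',F,F.mean(0))
B=f('side',[(412,22),(642,255),(247,467),(33,205)],5,135,220,.14);print(B.round(1),B.mean(0),ang(B[3]-B[0]),ang(B[2]-B[1]))
H=f('side',[(142,197),(292,380)],5,135,220,.142);print('hinge',H,H.mean(0))
# scoop
T=f('side',[(285,160),(388,112),(424,135),(325,187)],8,280,180,.086);print('gripS',T,T.mean(0))
T=f('scene',[(232,132),(370,138),(380,178),(224,172)],6,190,280,.086);print('gripC',T,T.mean(0))
# base corners scene z=0: mouth-front (62,450), back-front (525,492); side: (255,522) back/robot side ; (595,330)mouth
a=f('scene',[(62,450),(525,492)],6,190,280,0);print('base',a,ang(a[1]-a[0]),np.linalg.norm(a[1]-a[0]))
b=f('side',[(255,522),(110,395)],8,280,180,0);print('base back side',b,ang(b[1]-b[0]))
b=f('scene',[(415,222),(570,237),(525,412)],6,190,280,.032);print('rim',b)
b=f('side',[(108,318),(255,440),(378,378),(478,308)],8,280,180,.032);print('rim',b)
E
```

```text
[[434.5 107.9]
 [461.  277.4]
 [630.8 248.4]
 [604.   80.3]] [532.5638168  178.48337645] 81.1256426037334 80.94528058458575 260.74193492881295 260.3265032563738
hinge [[480.46275626 239.47449565]
 [600.35018517 218.81215347]] [540.40647072 229.14332456]
open edge [[466.92055878 138.8923706 ]
 [582.40545539 121.09009381]] [524.66300708 129.9912322 ]
[[602.3  80.7]
 [435.6 109.4]
 [463.1 274.6]
 [628.7 248.1]] [532.43703492 178.19928828] 81.03000856071777 80.5266520830591
hinge [[599.21593728 218.220387  ]
 [482.09558683 238.98478361]] [540.65576205 228.6025853 ]
gripS [[ 552.68581661 -161.16969971]
 [ 545.51841115 -197.30190278]
 [ 530.73680728 -196.31959662]
 [ 535.97679947 -159.84039754]] [ 541.22945863 -178.65789917]
gripC [[ 534.27352244 -195.92935791]
 [ 537.8919461  -158.65725262]
 [ 554.18752046 -154.44078966]
 [ 550.54100504 -195.8370087 ]] [ 544.22349851 -176.21610222]
base [[ 565.24531247 -248.15750642]
 [ 584.23445628 -119.95742225]] 81.57454468059352 129.59880078950312
base back side [[ 519.29771144 -110.91182214]
 [ 589.02514075 -122.29276747]] -9.270100771176185
rim [[ 510.77017354 -153.33161092]
 [ 518.38134171 -109.02993435]
 [ 586.32362417 -117.89617664]]
rim [[ 587.19786674 -121.24702462]
 [ 518.98355788 -111.28988808]
 [ 510.78126076 -154.54572265]
 [ 509.70225088 -197.22761983]]
```

Request:
drive_tool(hand=[1, 1, 1, 1, 1, 1, 1, 1, 1], slide=[[0, 0, 0], [0, 0, 0], [0, 0, 0], [0, 0, 0], [0, 0, 0], [0, 0, 0], [0, 0, 0], [0, 0, 0], [0, 0, 0]], twist=[-7.7, -7.7, -7.7, -7.7, -7.7, -7.7, -7.6, -7.5, 0])

```text
time: 1.05
tcp_pos: [0.2292, -0.6347, 0.2222]
orientation: [[0.153, 0.988, -0.0], [0.988, -0.153, 0.001], [0.001, -0.0, -1.0]]
wrist_force: [0.1, -0.3, 0.3]
grip_width: 0.0879
```

Request:
drive_tool(hand=[1, 1, 1, 1, 1, 1, 1, 1, 1, 1], slide=[[0.02, 0.01, 0], [0.04, 0.02, 0], [0.045, 0.022, 0], [0.045, 0.022, 0], [0.045, 0.022, 0], [0.045, 0.022, 0], [0.045, 0.022, 0], [0.045, 0.022, 0], [0.045, 0.022, 0], [0.045, 0.022, 0]], twist=[0, 0, 0, 0, 0, 0, 0, 0, 0, 0])

```text
time: 2.05
tcp_pos: [0.4978, -0.2503, 0.2228]
orientation: [[0.158, 0.987, 0.0], [0.987, -0.158, -0.0], [-0.0, 0.0, -1.0]]
wrist_force: [0.8, -1.1, 0.5]
grip_width: 0.0881
```

Request:
drive_tool(hand=[1, 1, 1, 1], slide=[[0.03, 0.015, 0], [0.02, 0.01, 0], [0, 0, 0], [0, 0, 0]], twist=[0, 0, 0, 0])

```text
time: 2.45
tcp_pos: [0.5291, -0.2068, 0.2224]
orientation: [[0.155, 0.988, -0.001], [0.988, -0.155, -0.0], [-0.0, -0.001, -1.0]]
wrist_force: [0.6, 0.3, 0.1]
grip_width: 0.0877
```

```bash
cat >> h.py <<'E'
def wcloud(d,s):
    m=bot.camera_model('wrist');v,u=np.mgrid[:480,:640]
    P=np.stack([(u-m['cx'])/m['fx']*d,(v-m['cy'])/m['fy']*d,d],-1)
    T=m['tool_from_camera'];P=P@T[:3,:3].T+T[:3,3]
    return P@np.array(s['orientation']).T+s['tcp_pos']
def wray(u,v,z,s):
    m=bot.camera_model('wrist');T=m['tool_from_camera'];R=np.array(s['orientation'])
    o=R@T[:3,3]+s['tcp_pos'];r=R@T[:3,:3]@np.array([(u-m['cx'])/m['fx'],(v-m['cy'])/m['fy'],1])
    return o+r*(z-o[2])/r[2]
E
python3 - <<'E'
from h import *
s=bot.state();p,d=bot.grab_frame('wrist');cv2.imwrite('pics/wrist1.png',p[:,:,::-1])
print(s['tcp_pos'])
P=wcloud(d,s);im=p.astype(int)
b=(im.max(2)<70)&(d>0)&(abs(P[...,2]-.086)<.006)&(abs(P[...,0]-.543)<.04)&(abs(P[...,1]+.178)<.05)
print(b.sum(),P[b].mean(0),cv2.minAreaRect(P[b][:,:2].astype(np.float32)*1000))
E
```

```text
[ 0.52906245 -0.20678886  0.22244019]
519 [ 0.54091967 -0.17992078  0.08594292] ((542.0420532226562, -177.32168579101562), (38.18761444091797, 16.497705459594727), 81.08636474609375)
```

View pics/wrist1.png

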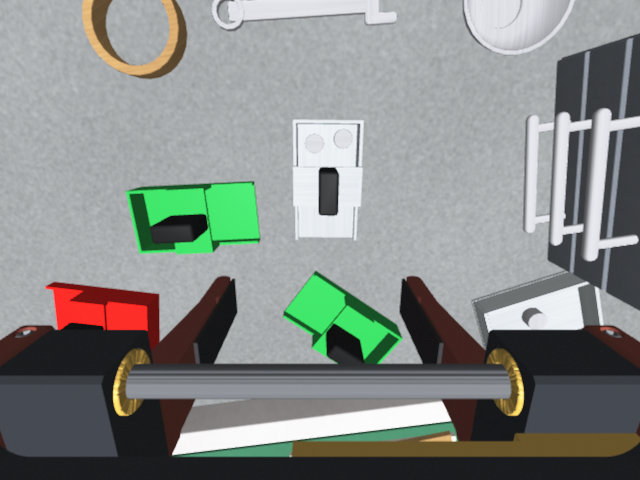

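Request:
drive_tool(hand=[1, 1, 1, 1, 1, 1, 1, 1], slide=[[0.023, 0.0086, 0.02], [0, 0, 0.03], [0, 0, 0.03], [0, 0, 0.03], [0, 0, 0.03], [0, 0, 0.02], [0, 0, 0.012], [0, 0, 0]], twist=[0, 0, 0, 0, 0, 0, 0, 0])

```text
time: 3.3
tcp_pos: [0.5398, -0.1863, 0.0493]
orientation: [[0.156, 0.988, -0.003], [0.988, -0.156, 0.0], [-0.0, -0.003, -1.0]]
wrist_force: [-0.1, 0.4, 0.7]
grip_width: 0.0878
```

Request:
drive_tool(hand=[0.6, 0.4, 0.3, 0, 0, 0, 0, 0], slide=[[0, 0, 0], [0, 0, 0], [0, 0, 0], [0, 0, 0], [0, 0, 0], [0, 0, 0], [0, 0, 0], [0, 0, 0]], twist=[0, 0, 0, 0, 0, 0, 0, 0])

```text
time: 4.1
tcp_pos: [0.5415, -0.185, 0.0506]
orientation: [[0.154, 0.988, -0.0], [0.988, -0.154, 0.0], [0.0, -0.0, -1.0]]
wrist_force: [-0.1, 0.4, 0.2]
grip_width: 0.0272
```

Request:
drive_tool(hand=[0, 0, 0, 0, 0, 0], slide=[[0, 0, 0], [0, 0, 0], [0, 0, 0], [0, 0, 0], [0, 0, 0], [0, 0, 0]], twist=[0, 0, 0, 0, 0, 0])

```text
time: 4.7
tcp_pos: [0.5415, -0.185, 0.0506]
orientation: [[0.154, 0.988, -0.0], [0.988, -0.154, 0.0], [0.0, -0.0, -1.0]]
wrist_force: [0.7, -0.3, -1.0]
grip_width: 0.0179
```

Request:
drive_tool(hand=[0, 0, 0, 0, 0, 0, 0, 0, 0, 0], slide=[[0, 0, -0.003], [0, 0, -0.005], [0, 0, -0.008], [0, 0, -0.012], [0, 0, -0.016], [0, 0, -0.02], [0, 0, -0.024], [0, 0, -0.024], [0, 0, -0.024], [0, 0, -0.024]], twist=[0, 0, 0, 0, 0, 0, 0, 0, 0, 0])

```text
time: 5.7
tcp_pos: [0.5414, -0.1849, 0.2128]
orientation: [[0.153, 0.988, 0.001], [0.988, -0.153, -0.0], [-0.0, 0.001, -1.0]]
wrist_force: [0.9, 0.1, -2.8]
grip_width: 0.0175
```

Request:
drive_tool(hand=[0, 0, 0, 0, 0], slide=[[0, 0, -0.02], [0, 0, -0.012], [0, 0, -0.005], [0, 0, 0], [0, 0, 0]], twist=[0, 0, 0, 0, 0])

```text
time: 6.2
tcp_pos: [0.5409, -0.185, 0.2468]
orientation: [[0.154, 0.988, -0.001], [0.988, -0.154, 0.0], [0.0, -0.001, -1.0]]
wrist_force: [-0.6, -0.8, -3.0]
grip_width: 0.0182
```

```bash
python3 - <<'E'
from h import *
s=bot.state();print(s['tcp_pos'],s['grip_width'],s['wrist_force'],s['moment'])
for n in('wrist','side'):
    p,d=bot.grab_frame(n);cv2.imwrite(f'pics/{n}2.png',p[:,:,::-1])
E
```

```text
[ 0.54085941 -0.18495464  0.24678402] 0.01817969915373492 [-0.57611612 -0.78246645 -2.97698358] [-0.1015443  -0.0534312  -0.01299798]
```

View pics/wrist2.png

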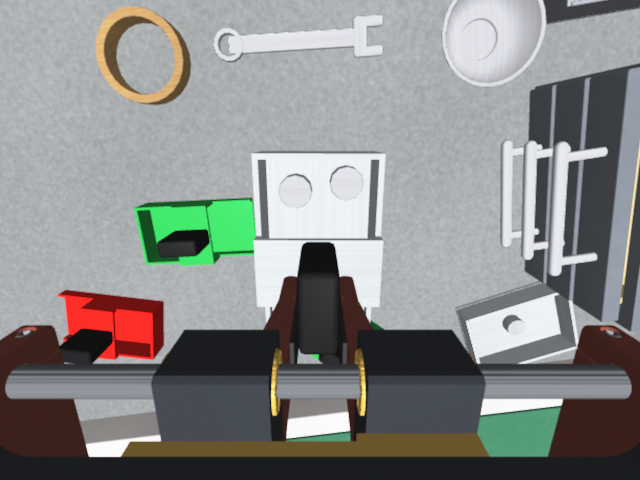

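View pics/side2.png

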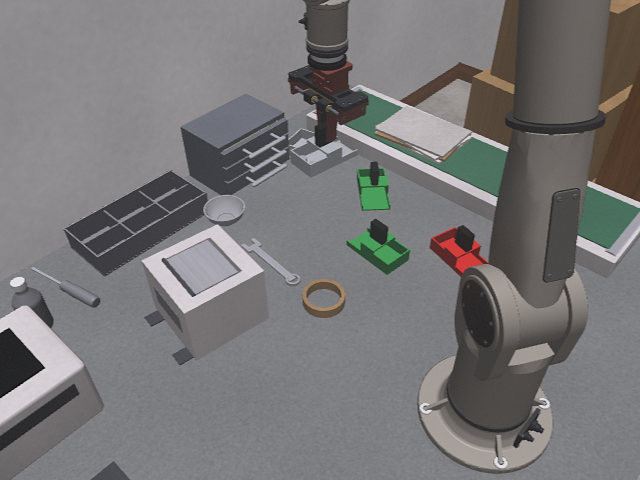

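Request:
drive_tool(hand=[0, 0, 0, 0, 0, 0, 0, 0, 0, 0], slide=[[0.004, -0.0007, 0], [0.008, -0.00135, 0], [0.012, -0.002, 0], [0.016, -0.0027, 0], [0.02, -0.0034, 0], [0.024, -0.0041, 0], [0.028, -0.0047, 0], [0.028, -0.0047, 0], [0.028, -0.0047, 0], [0.028, -0.0047, 0]], twist=[0, 0, 0, 0, 0, 0, 0, 0, 0, 0])

```text
time: 7.3
tcp_pos: [0.5383, 0.0165, 0.2479]
orientation: [[0.152, 0.988, 0.0], [0.988, -0.152, 0.0], [0.0, 0.0, -1.0]]
wrist_force: [-0.2, -0.2, -2.4]
grip_width: 0.018
```

Request:
drive_tool(hand=[0, 0, 0, 0, 0, 0, 0, 0, 0, 0], slide=[[0.028, -0.0047, 0], [0.028, -0.0047, 0], [0.028, -0.0047, 0], [0.028, -0.0047, 0], [0.024, -0.0041, 0], [0.02, -0.0034, 0], [0.014, -0.0024, 0], [0.008, -0.00135, 0], [0.004, -0.0007, 0], [0.0015, -0.0003, 0]], twist=[0, 0, 0, 0, 0, 0, 0, 0, 0, 0])

```text
time: 8.3
tcp_pos: [0.5364, 0.1996, 0.2476]
orientation: [[0.154, 0.988, -0.0], [0.988, -0.154, -0.0], [-0.0, 0.0, -1.0]]
wrist_force: [0.5, 0.1, -1.8]
grip_width: 0.018
```

Request:
drive_tool(hand=[0, 0, 0], slide=[[0, 0, 0], [0, 0, 0], [0, 0, 0]], twist=[0, 0, 0])

```text
time: 8.6
tcp_pos: [0.5366, 0.199, 0.2476]
orientation: [[0.155, 0.988, 0.0], [0.988, -0.155, -0.0], [-0.0, 0.0, -1.0]]
wrist_force: [-0.3, 0.1, -2.0]
grip_width: 0.0179
```

```bash
python3 - <<'E'
from h import *
s=bot.state();print(s['time'],s['tcp_pos'],s['grip_width'],s['wrist_force'],s['moment'],s['joint_pos'])
for n in('wrist','side','scene'):
    p,d=bot.grab_frame(n);cv2.imwrite(f'pics/{n}3.png',p[:,:,::-1])
cropimg('side',3,110,100,220,180,3.5);cropimg('scene',3,380,150,200,160,4)
E
```

```text
8.6 [0.53657443 0.19899884 0.24762868] 0.01791621437021565 [-0.31967059  0.13149632 -1.97544106] [-0.10964039 -0.01171485  0.0344026 ] [  0.98116162  19.86916267 -34.69452705 100.00760296  12.45157217
  63.9958992  -46.5152879 ]
```

View pics/wrist3.png

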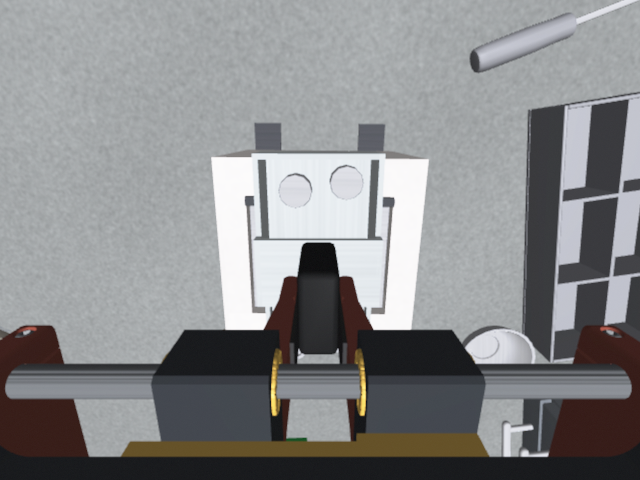

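View pics/side3_c110.png

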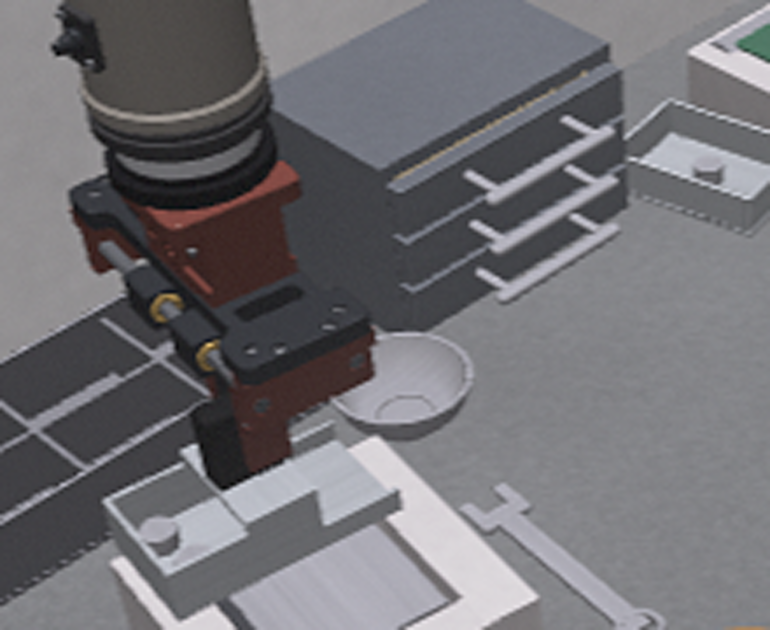

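View pics/scene3_c380.png

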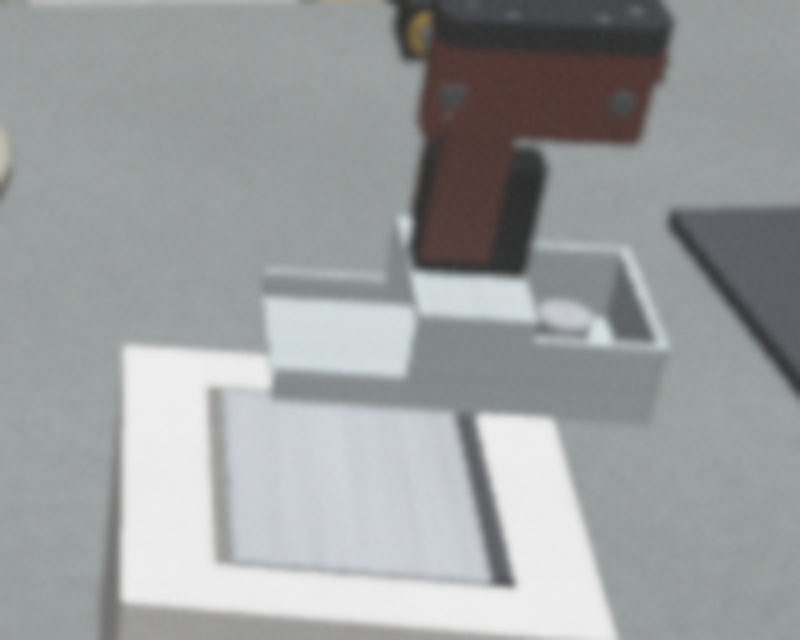

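Request:
drive_tool(hand=[0, 0, 0, 0, 0, 0, 0, 0, 0, 0], slide=[[0, 0, 0.004], [0, 0, 0.008], [0, 0, 0.01], [0, 0, 0.01], [0, 0, 0.008], [0, 0, 0.006], [0, 0, 0.003], [0, 0, 0.002], [0, 0, 0.001], [0, 0, 0]], twist=[0, 0, 0, 0, 0, 0, 0, 0, 0, 0])

```text
time: 9.75
tcp_pos: [0.5365, 0.1999, 0.1958]
orientation: [[0.154, 0.988, 0.0], [0.988, -0.154, 0.0], [0.0, 0.0, -1.0]]
wrist_force: [-0.7, -0.4, -2.8]
grip_width: 0.0177
```

Request:
drive_tool(hand=[0, 0, 0], slide=[[0, 0, 0.0015], [0, 0, 0.0015], [0, 0, 0]], twist=[0, 0, 0])

```text
time: 10.05
tcp_pos: [0.5363, 0.1997, 0.1925]
orientation: [[0.154, 0.988, -0.0], [0.988, -0.154, -0.0], [-0.0, -0.0, -1.0]]
wrist_force: [0.0, 0.0, -2.1]
grip_width: 0.0179
```

Request:
drive_tool(hand=[0, 0, 0], slide=[[0, 0, 0.0015], [0, 0, 0.0015], [0, 0, 0]], twist=[0, 0, 0])

```text
time: 10.35
tcp_pos: [0.5366, 0.1999, 0.1906]
orientation: [[0.154, 0.988, 0.001], [0.988, -0.154, -0.0], [-0.0, 0.001, -1.0]]
wrist_force: [-2.0, -2.5, 5.7]
grip_width: 0.018
```

Request:
drive_tool(hand=[0, 0, 0], slide=[[-0.002, 0, 0.001], [-0.002, 0, 0.001], [0, 0, 0]], twist=[0, 0, 0])

```text
time: 10.65
tcp_pos: [0.5364, 0.1979, 0.1896]
orientation: [[0.153, 0.988, 0.003], [0.988, -0.153, 0.003], [0.003, 0.002, -1.0]]
wrist_force: [-2.5, 1.9, 8.6]
grip_width: 0.0178
```

Request:
drive_tool(hand=[0, 0, 0, 0, 0, 0], slide=[[-0.002, 0, 0.001], [-0.002, 0, 0.001], [-0.002, 0, 0.001], [-0.002, 0, 0.001], [0, 0, 0], [0, 0, 0]], twist=[0, 0, 0, 0, 0, 0])

```text
time: 11.25
tcp_pos: [0.5357, 0.1898, 0.1857]
orientation: [[0.153, 0.988, 0.003], [0.988, -0.153, 0.003], [0.003, 0.003, -1.0]]
wrist_force: [-0.7, 1.2, 7.8]
grip_width: 0.0179
```

```bash
python3 - <<'E'
from h import *
s=bot.state();print(s['time'],s['tcp_pos'],s['grip_width'],s['wrist_force'],s['moment'])
for n in('wrist','scene'):
    p,d=bot.grab_frame(n);cv2.imwrite(f'pics/{n}4.png',p[:,:,::-1])
cropimg('scene',4,380,150,200,160,4)
E
```

```text
11.25 [0.53565189 0.18975669 0.1856659 ] 0.01787722851405031 [-0.67380236  1.20569853  7.78555219] [0.47582458 0.33871813 0.0075087 ]
```

View pics/scene4_c380.png

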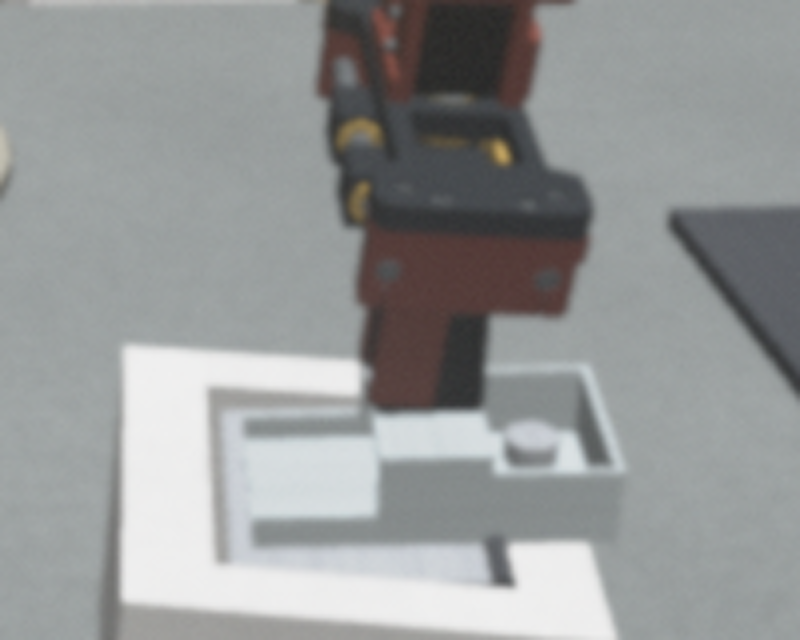

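View pics/wrist4.png

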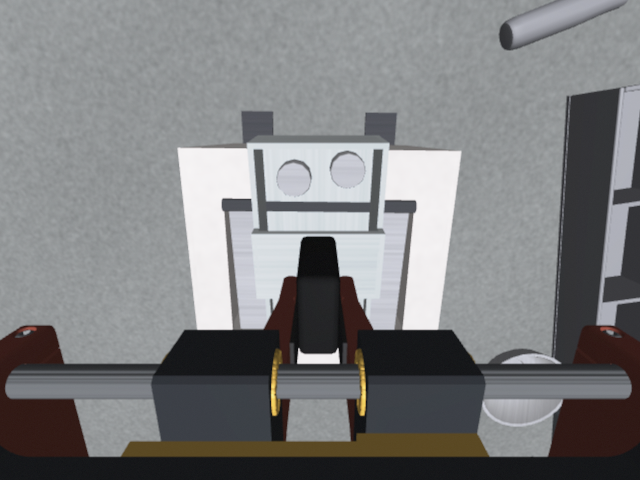

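Request:
drive_tool(hand=[0, 0, 0, 0, 0, 0], slide=[[-0.003, 0, 0.002], [-0.003, 0, 0.002], [-0.003, 0, 0.0025], [-0.003, 0, 0.0025], [0, 0, 0], [0, 0, 0]], twist=[0, 0, 0, 0, 0, 0])

```text
time: 11.95
tcp_pos: [0.534, 0.1768, 0.1764]
orientation: [[0.154, 0.988, 0.003], [0.988, -0.154, 0.001], [0.002, 0.003, -1.0]]
wrist_force: [-0.6, -0.6, 7.5]
grip_width: 0.0177
```

```bash
python3 - <<'E'
from h import *
s=bot.state();print(s['time'],s['tcp_pos'],s['grip_width'],s['wrist_force'],s['moment'])
for n in('wrist','scene'):
    p,d=bot.grab_frame(n);cv2.imwrite(f'pics/{n}5.png',p[:,:,::-1])
cropimg('scene',5,380,150,200,160,4)
E
```

```text
11.95 [0.53401935 0.17677514 0.17639037] 0.017721346401808558 [-0.56275269 -0.56286889  7.49345891] [-0.06379022  0.11266226  0.00106376]
```

View pics/scene5_c380.png

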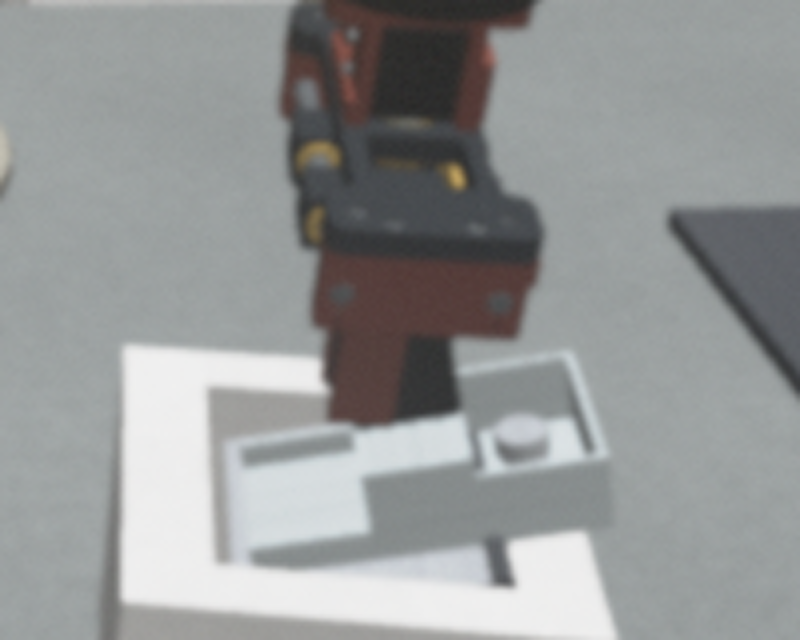

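View pics/wrist5.png

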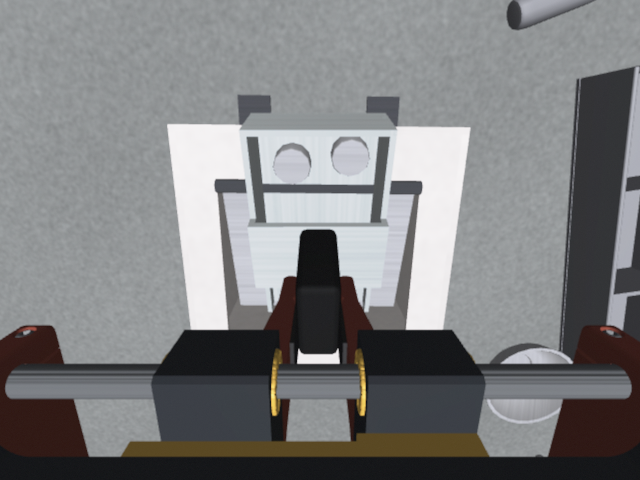

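Request:
drive_tool(hand=[0, 0, 0, 0, 0, 0], slide=[[-0.003, 0, 0.003], [-0.003, 0, 0.003], [-0.002, 0, 0.002], [-0.001, 0, 0.002], [0, 0, 0], [0, 0, 0]], twist=[0, 0, 0, 0, 0, 0])

```text
time: 12.65
tcp_pos: [0.5329, 0.167, 0.1663]
orientation: [[0.154, 0.988, 0.003], [0.988, -0.154, 0.0], [0.001, 0.003, -1.0]]
wrist_force: [-1.1, -3.2, 8.7]
grip_width: 0.018
```

```bash
python3 - <<'E'
from h import *
s=bot.state();print(s['time'],s['tcp_pos'],s['grip_width'],s['wrist_force'],s['moment'])
for n in('wrist','scene'):
    p,d=bot.grab_frame(n);cv2.imwrite(f'pics/{n}6.png',p[:,:,::-1])
cropimg('scene',6,380,150,200,160,4)
E
```

```text
12.65 [0.53289327 0.16704414 0.16630999] 0.018003404025877582 [-1.05682776 -3.20751491  8.70047481] [-0.41900908 -0.01615045  0.03149477]
```

View pics/scene6_c380.png

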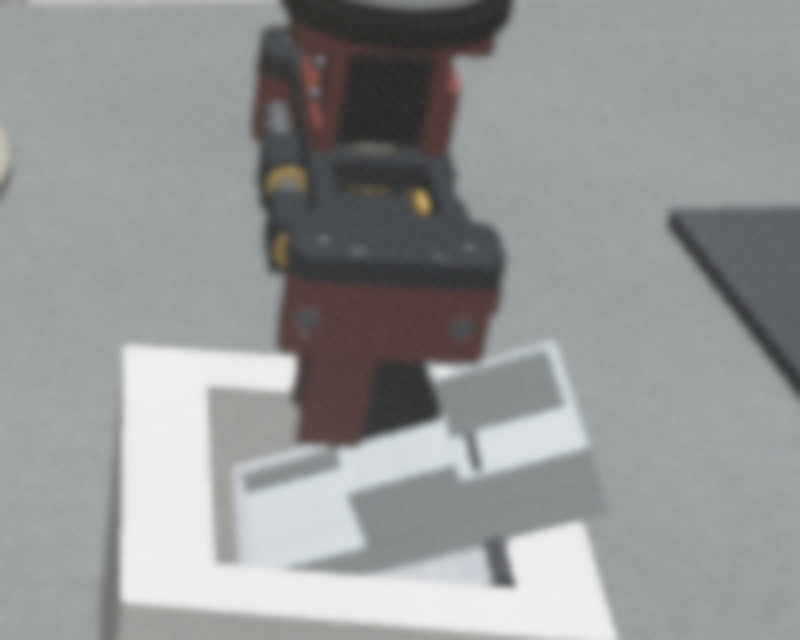

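View pics/wrist6.png

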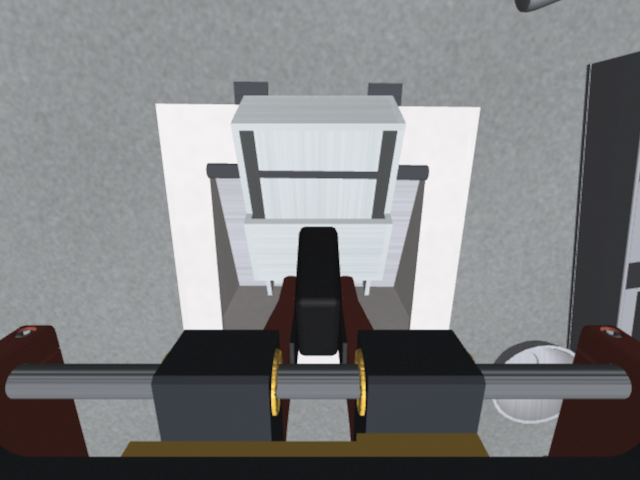

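Request:
drive_tool(hand=[0, 0, 0, 0, 0, 0, 0, 0], slide=[[-0.002, 0, 0.002], [-0.002, 0, 0.002], [-0.001, 0, 0.001], [0, 0, 0], [0, 0, 0], [0, 0, 0], [0, 0, 0], [0, 0, 0]], twist=[0, 0, 0, 0, 0, 0, 0, 0])

```text
time: 13.55
tcp_pos: [0.5325, 0.1622, 0.1614]
orientation: [[0.155, 0.988, 0.004], [0.988, -0.155, 0.0], [0.001, 0.004, -1.0]]
wrist_force: [-0.5, -2.2, 8.5]
grip_width: 0.018
```

```bash
python3 - <<'E'
from h import *
s=bot.state();print(s['time'],s['tcp_pos'],s['grip_width'],s['wrist_force'],s['moment'])
for n in('side','scene'):
    p,d=bot.grab_frame(n);cv2.imwrite(f'pics/{n}7.png',p[:,:,::-1])
cropimg('scene',7,400,210,160,120,5);cropimg('side',7,120,180,160,120,5)
E
```

```text
13.55 [0.53245167 0.16221652 0.16142868] 0.01800698910175282 [-0.48817906 -2.1676619   8.4784186 ] [-0.32623523 -0.15740612 -0.03847029]
```

View pics/scene7_c400.png

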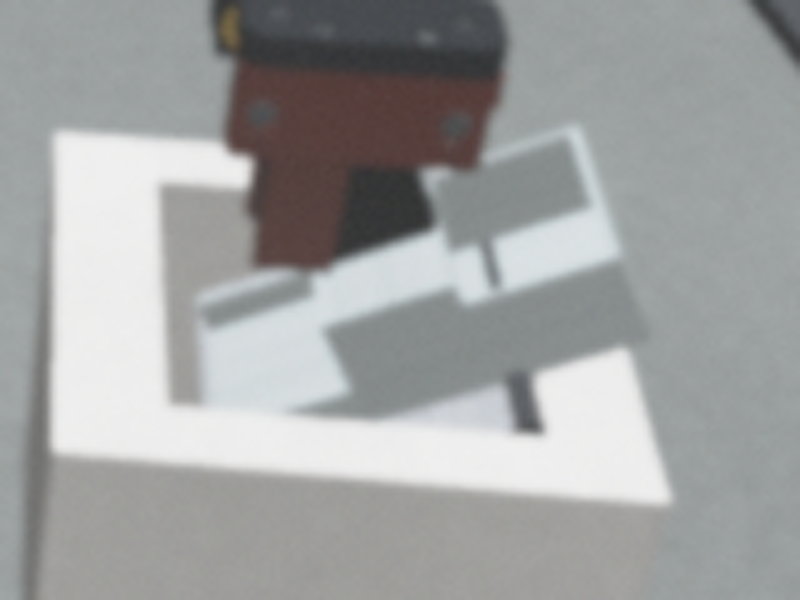

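View pics/side7_c120.png

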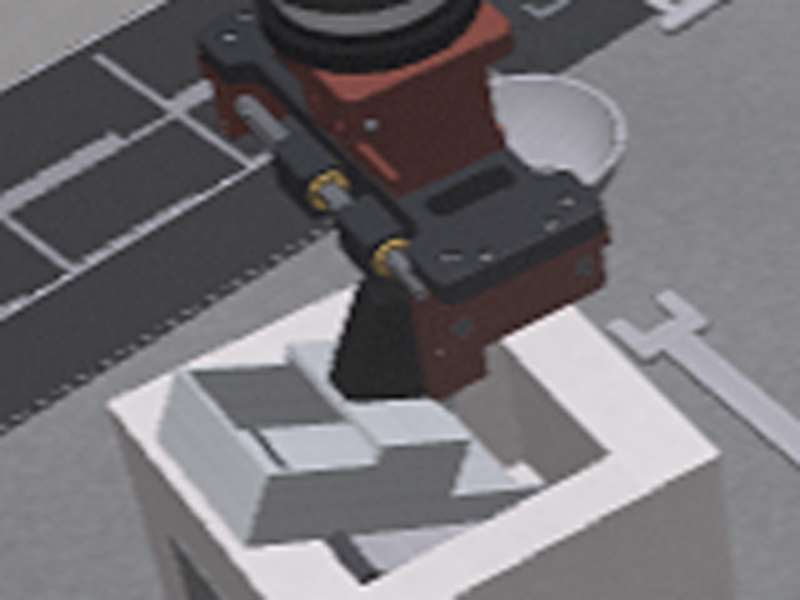

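Request:
drive_tool(hand=[0, 0, 0, 0, 0, 0, 0, 0, 0, 0], slide=[[0, 0, -0.004], [0, 0, -0.008], [0, 0, -0.012], [0, 0, -0.016], [0, 0, -0.016], [0, 0, -0.016], [0, 0, -0.016], [0, 0, -0.01], [0, 0, -0.005], [0, 0, 0]], twist=[0, 0, 0, 0, 0, 0, 0, 0, 0, 0])

```text
time: 14.65
tcp_pos: [0.5307, 0.1625, 0.2632]
orientation: [[0.153, 0.988, 0.001], [0.988, -0.153, 0.0], [0.0, 0.001, -1.0]]
wrist_force: [-0.6, 0.6, -1.9]
grip_width: 0.0183
```

```bash
python3 - <<'E'
from h import *
s=bot.state();print(s['time'],s['tcp_pos'],s['grip_width'],s['wrist_force'],s['moment'])
for n in('side','scene'):
    p,d=bot.grab_frame(n);cv2.imwrite(f'pics/{n}8.png',p[:,:,::-1])
cropimg('scene',8,380,150,200,160,4);cropimg('side',8,110,130,200,160,4)
E
```

```text
14.65 [0.53071726 0.16247283 0.26323862] 0.018255242674446233 [-0.58010824  0.60784178 -1.89342415] [-0.14992807 -0.03089949  0.06317724]
```

View pics/scene8_c380.png

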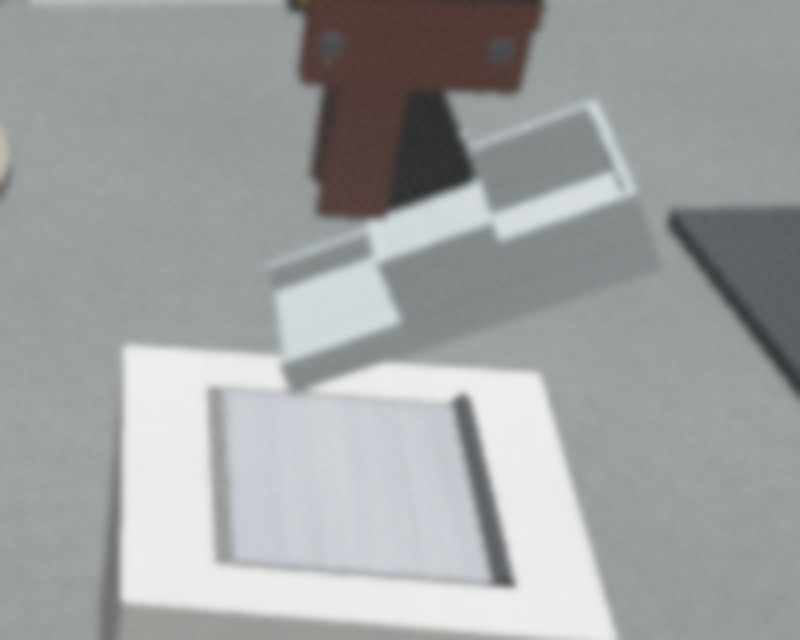

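View pics/side8_c110.png

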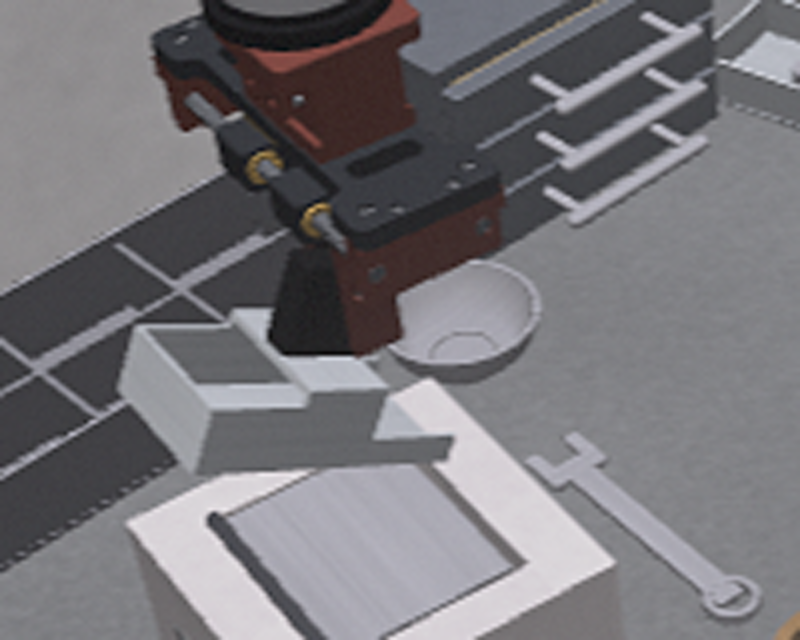

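Request:
drive_tool(hand=[0, 0, 0, 0, 0, 0, 0, 0, 0, 0], slide=[[-0.015, 0.0025, 0], [-0.03, 0.005, 0], [-0.04, 0.0066, 0], [-0.04, 0.0066, 0], [-0.04, 0.0066, 0], [-0.04, 0.0066, 0], [-0.04, 0.0066, 0], [-0.04, 0.0066, 0], [-0.04, 0.0066, 0], [-0.03, 0.005, 0]], twist=[0, 0, 0, 0, 0, 0, 0, 0, 0, 0])

```text
time: 15.75
tcp_pos: [0.5331, -0.2006, 0.2616]
orientation: [[0.156, 0.988, -0.002], [0.988, -0.156, -0.0], [-0.001, -0.002, -1.0]]
wrist_force: [0.4, 0.1, -1.6]
grip_width: 0.0178
```

Request:
drive_tool(hand=[0, 0, 0, 0, 0, 0, 0, 0], slide=[[-0.0144, 0.0024, 0], [0, 0, 0.01], [0, 0, 0.03], [0, 0, 0.04], [0, 0, 0.04], [0, 0, 0.02], [0, 0, 0.01], [0, 0, 0]], twist=[0, 0, 0, 0, 0, 0, 0, 0])

```text
time: 16.55
tcp_pos: [0.5336, -0.2099, 0.1112]
orientation: [[0.151, 0.989, -0.002], [0.989, -0.151, 0.002], [0.002, -0.003, -1.0]]
wrist_force: [0.2, -0.4, -1.4]
grip_width: 0.018
```

```bash
python3 - <<'E'
from h import *
s=bot.state();print(s['time'],s['tcp_pos'],s['grip_width'],s['wrist_force'],s['moment'])
for n in('side','scene'):
    p,d=bot.grab_frame(n);cv2.imwrite(f'pics/{n}9.png',p[:,:,::-1])
cropimg('scene',9,160,200,200,160,4);cropimg('side',9,250,120,160,130,5)
E
```

```text
16.55 [ 0.53362595 -0.20985496  0.111236  ] 0.017967425148602698 [ 0.2123504  -0.38135963 -1.41999867] [-0.09298156 -0.06359928  0.04155537]
```

View pics/scene9_c160.png

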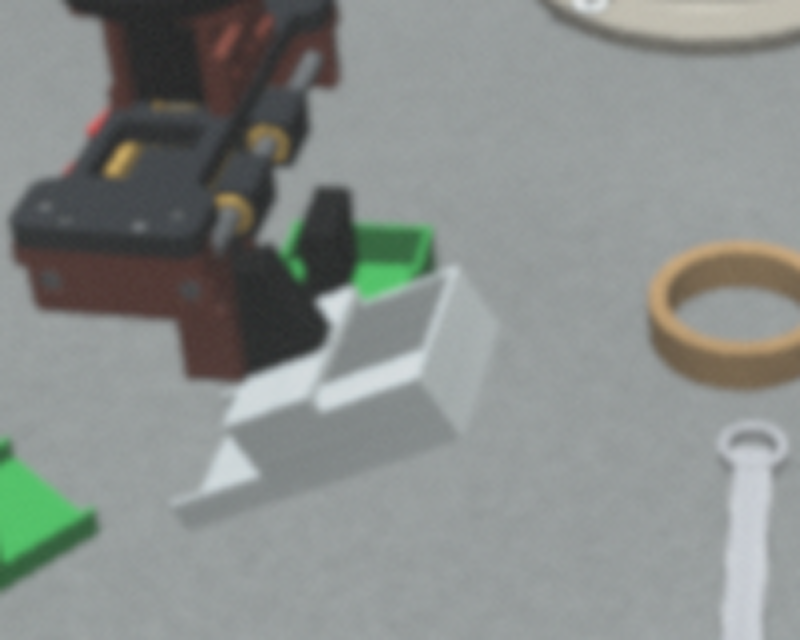

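View pics/side9_c250.png

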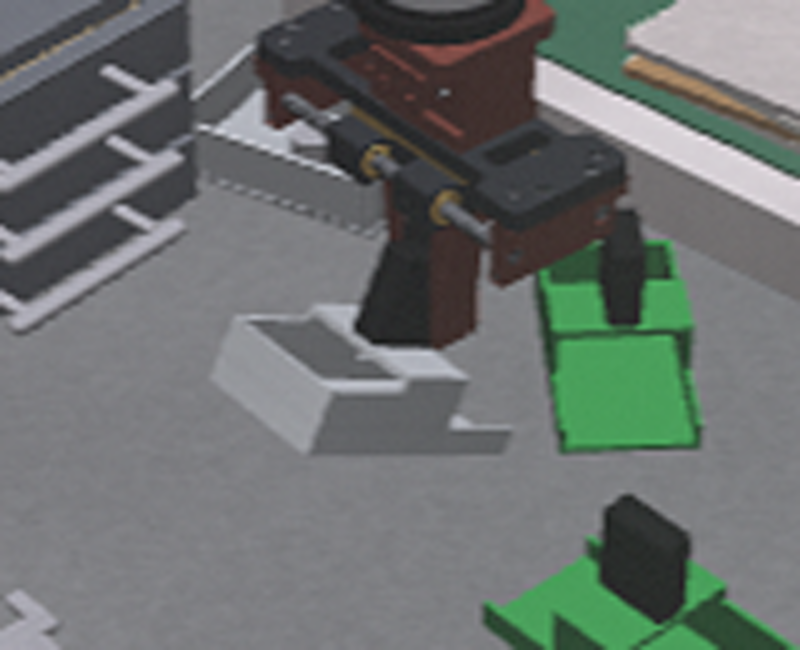

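Request:
drive_tool(hand=[0, 0, 0, 0, 0, 0, 0], slide=[[0, 0, 0.01], [0, 0, 0.012], [0, 0, 0.008], [0, 0, 0.004], [0, 0, 0.002], [0, 0, 0], [0, 0, 0]], twist=[0, 0, 0, 0, 0, 0, 0])

```text
time: 17.35
tcp_pos: [0.5345, -0.2122, 0.0769]
orientation: [[0.154, 0.988, 0.0], [0.988, -0.154, -0.0], [-0.0, 0.0, -1.0]]
wrist_force: [0.1, -0.0, -0.7]
grip_width: 0.0181
```

Request:
drive_tool(hand=[0, 0, 0, 0], slide=[[0, 0, 0.002], [0, 0, 0.002], [0, 0, 0], [0, 0, 0]], twist=[0, 0, 0, 0])

```text
time: 17.75
tcp_pos: [0.5342, -0.2121, 0.0726]
orientation: [[0.154, 0.988, -0.0], [0.988, -0.154, 0.0], [0.0, -0.0, -1.0]]
wrist_force: [-0.4, -0.1, -1.6]
grip_width: 0.018
```

Request:
drive_tool(hand=[0, 0, 0, 0], slide=[[0, 0, 0.002], [0, 0, 0.001], [0, 0, 0], [0, 0, 0]], twist=[0, 0, 0, 0])

```text
time: 18.15
tcp_pos: [0.5342, -0.2121, 0.0696]
orientation: [[0.153, 0.988, -0.0], [0.988, -0.153, 0.0], [0.0, -0.0, -1.0]]
wrist_force: [0.0, 0.8, -1.2]
grip_width: 0.0178
```

Request:
drive_tool(hand=[0, 0, 0, 0], slide=[[0, 0, 0.0015], [0.001, 0, 0.001], [0, 0, 0], [0, 0, 0]], twist=[0, 0, 0, 0])

```text
time: 18.55
tcp_pos: [0.5343, -0.2111, 0.0671]
orientation: [[0.153, 0.988, -0.0], [0.988, -0.153, 0.0], [0.0, -0.0, -1.0]]
wrist_force: [-0.2, 0.3, -1.4]
grip_width: 0.0182
```

Request:
drive_tool(hand=[0, 0, 0, 0], slide=[[0, 0, 0.001], [0.001, 0, 0.001], [0, 0, 0], [0, 0, 0]], twist=[0, 0, 0, 0])

```text
time: 18.95
tcp_pos: [0.5345, -0.2101, 0.0651]
orientation: [[0.153, 0.988, -0.0], [0.988, -0.153, 0.0], [-0.0, -0.0, -1.0]]
wrist_force: [-0.1, -0.2, -1.0]
grip_width: 0.0176
```

```bash
python3 - <<'E'
from h import *
for n in('side','scene'):
    p,d=bot.grab_frame(n);cv2.imwrite(f'pics/{n}10.png',p[:,:,::-1])
cropimg('scene',10,160,220,180,140,4.4);cropimg('side',10,250,120,160,130,5)
def g(n,pts,s,x0,y0,z):return [ray(n,x0+(a+.5)/s-.5,y0+(b+.5)/s-.5,z) for a,b in pts]
E
```

```text
(no output)
```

View pics/scene10_c160.png

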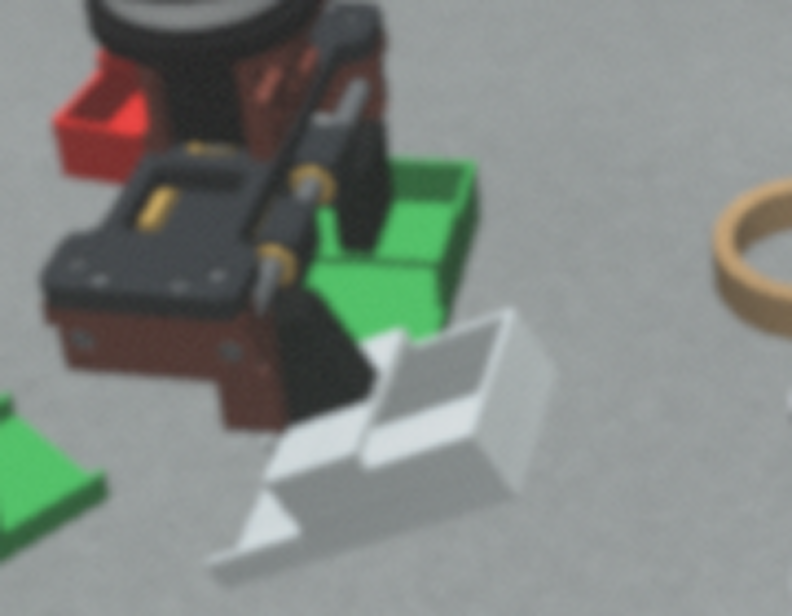

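```bash
cat >> h.py <<'E'
def planehit(n,u,v,s,off):
    R=np.array(s['orientation']);m=bot.camera_model(n);E=m['extrinsics']
    r=E[:3,:3]@np.array([(u-m['cx'])/m['fx'],(v-m['cy'])/m['fy'],1]);o=E[:3,3]
    ny=R[:,1];t=(off-(o-s['tcp_pos'])@ny)/(r@ny);p=o+r*t
    return ((p-s['tcp_pos'])@R[:,0])*1000,p[2]*1000
E
python3 - <<'E'
from h import *
s=bot.state()
for a,b in [(222,585),(517,495)]:
    print(planehit('scene',160+(a+.5)/4.4-.5,220+(b+.5)/4.4-.5,s,.035))
E
```

```text
(np.float64(-14.982105842910858), np.float64(5.769530715628024))
(np.float64(100.8542322022254), np.float64(64.91883606694971))
```

Request:
drive_tool(hand=[0, 0, 0, 0, 0], slide=[[0, 0, 0.002], [0, 0, 0.002], [0, 0, 0.0015], [0, 0, 0], [0, 0, 0]], twist=[0, 0, 0, 0, 0])

```text
time: 19.55
tcp_pos: [0.5351, -0.2097, 0.0617]
orientation: [[0.153, 0.988, 0.001], [0.988, -0.153, -0.001], [-0.0, 0.001, -1.0]]
wrist_force: [-5.1, 2.6, 17.9]
grip_width: 0.018
```

Request:
drive_tool(hand=[0, 0, 0, 0, 0], slide=[[0.001, 0, 0.001], [0.002, 0, 0.001], [0.002, 0, 0.001], [0, 0, 0], [0, 0, 0]], twist=[0, 0, 0, 0, 0])

```text
time: 20.05
tcp_pos: [0.5358, -0.2045, 0.0585]
orientation: [[0.153, 0.988, 0.001], [0.988, -0.153, -0.0], [-0.0, 0.001, -1.0]]
wrist_force: [-4.6, 3.6, 16.7]
grip_width: 0.018
```

Request:
drive_tool(hand=[0, 0, 0, 0, 0, 0], slide=[[0.003, 0, 0.001], [0.003, 0, 0.001], [0.003, 0, 0.001], [0.003, 0, 0.001], [0, 0, 0], [0, 0, 0]], twist=[0, 0, 0, 0, 0, 0])

```text
time: 20.65
tcp_pos: [0.5375, -0.1936, 0.0535]
orientation: [[0.154, 0.988, 0.001], [0.988, -0.154, -0.001], [-0.001, 0.001, -1.0]]
wrist_force: [-2.6, 0.6, 6.3]
grip_width: 0.0177
```

```bash
python3 - <<'E'
from h import *
for n in('side','scene'):
    p,d=bot.grab_frame(n);cv2.imwrite(f'pics/{n}11.png',p[:,:,::-1])
cropimg('scene',11,160,220,180,140,4.4);cropimg('side',11,250,120,160,130,5)
E
```

```text
(no output)
```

View pics/scene11_c160.png

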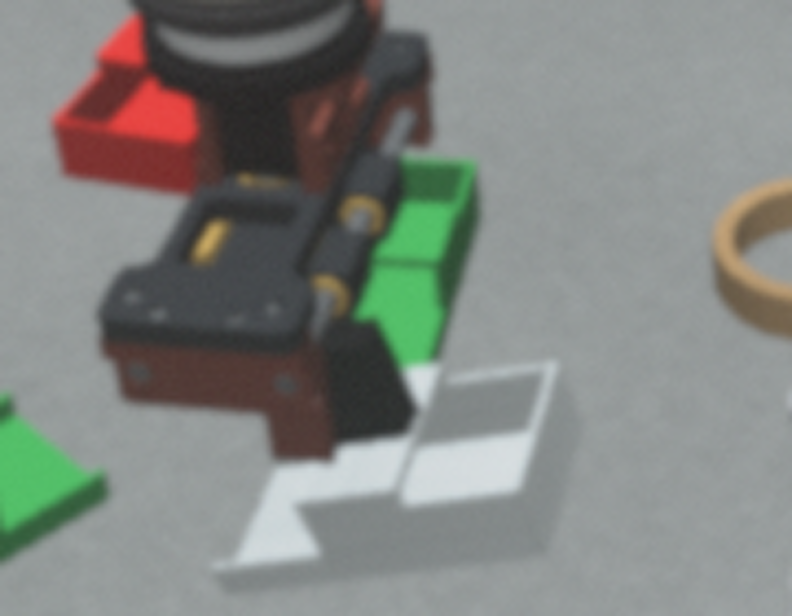

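```bash
python3 - <<'E'
from h import *
s=bot.state()
for a,b in [(230,592),(547,553)]:
    print(planehit('scene',160+(a+.5)/4.4-.5,220+(b+.5)/4.4-.5,s,.035))
E
```

```text
(np.float64(-28.979885059253203), np.float64(2.8268743777465355))
(np.float64(93.39987269602437), np.float64(38.21932855611787))
```

Request:
drive_tool(hand=[0, 0, 0, 0, 0, 0, 0], slide=[[0.003, 0, 0.001], [0.003, 0, 0.0015], [0.003, 0, 0.0015], [0.003, 0, 0.0015], [0.002, 0, 0.0015], [0, 0, 0], [0, 0, 0]], twist=[0, 0, 0, 0, 0, 0, 0])

```text
time: 21.45
tcp_pos: [0.5396, -0.1798, 0.046]
orientation: [[0.154, 0.988, 0.001], [0.988, -0.154, -0.0], [-0.0, 0.001, -1.0]]
wrist_force: [-1.3, -1.3, 5.7]
grip_width: 0.0178
```

```bash
python3 - <<'E'
from h import *
for n in('side','scene','wrist'):
    p,d=bot.grab_frame(n);cv2.imwrite(f'pics/{n}12.png',p[:,:,::-1])
cropimg('scene',12,160,220,180,140,4.4);cropimg('side',12,250,120,160,130,5)
E
```

```text
(no output)
```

View pics/scene12_c160.png

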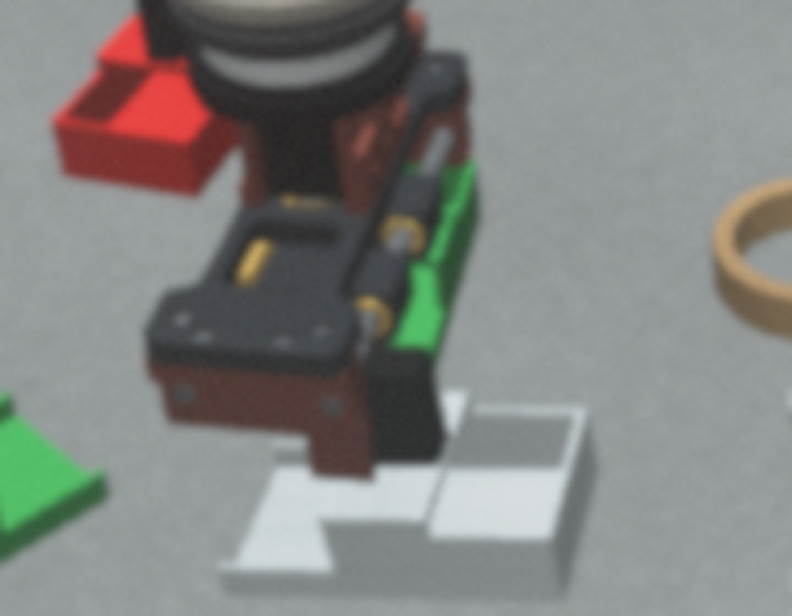

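View pics/side12_c250.png

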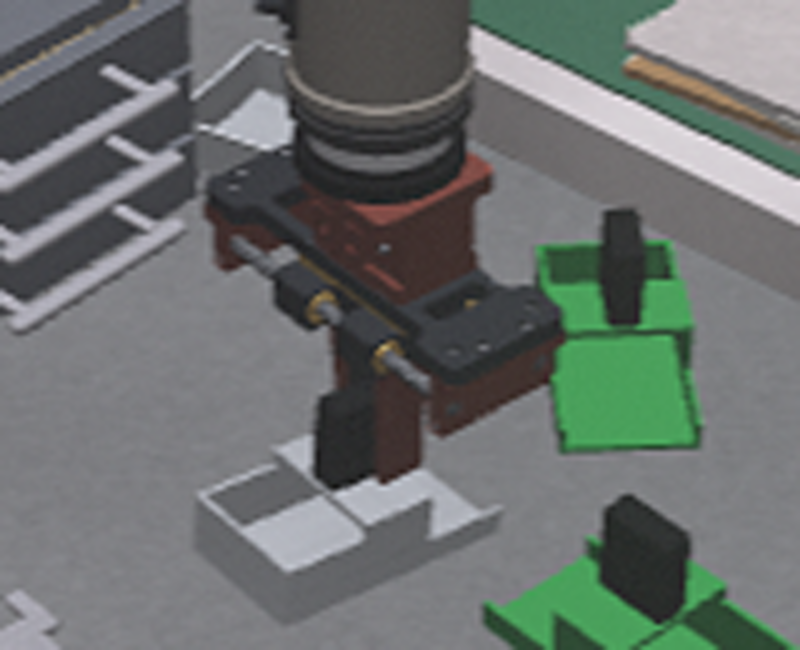

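Request:
drive_tool(hand=[0, 0, 0, 0, 0], slide=[[0.002, 0, 0.001], [0.002, 0, 0.001], [0.001, 0, 0.001], [0, 0, 0], [0, 0, 0]], twist=[0, 0, 0, 0, 0])

```text
time: 22.1
tcp_pos: [0.5404, -0.1744, 0.0427]
orientation: [[0.153, 0.988, 0.001], [0.988, -0.153, 0.0], [0.0, 0.001, -1.0]]
wrist_force: [-0.0, -1.1, 2.4]
grip_width: 0.0178
```

```bash
python3 - <<'E'
from h import *
for n in('side','scene','wrist'):
    p,d=bot.grab_frame(n);cv2.imwrite(f'pics/{n}13.png',p[:,:,::-1])
cropimg('scene',13,160,220,180,140,4.4);cropimg('side',13,250,120,160,130,5)
E
```

```text
(no output)
```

View pics/scene13_c160.png

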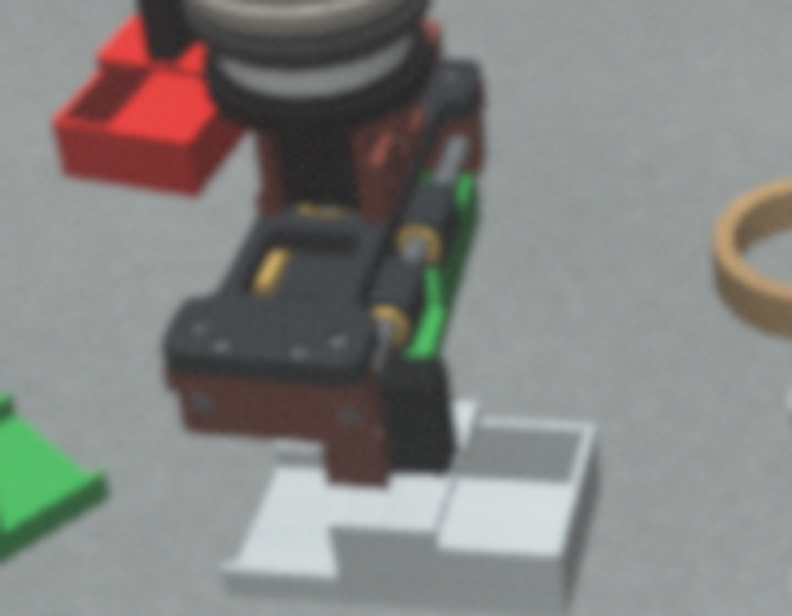

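Request:
drive_tool(hand=[0, 0, 0, 0, 0], slide=[[0.002, 0, 0.001], [0.001, 0, 0.0005], [0, 0, 0], [0, 0, 0], [0, 0, 0]], twist=[0, 0, 0, 0, 0])

```text
time: 22.75
tcp_pos: [0.5406, -0.1716, 0.0411]
orientation: [[0.154, 0.988, 0.0], [0.988, -0.154, 0.0], [0.0, 0.0, -1.0]]
wrist_force: [1.3, -1.7, 1.7]
grip_width: 0.0175
```

```bash
python3 - <<'E'
from h import *
for n in('scene','wrist'):
    p,d=bot.grab_frame(n);cv2.imwrite(f'pics/{n}14.png',p[:,:,::-1])
cropimg('scene',14,190,290,120,80,6)
E
```

```text
(no output)
```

View pics/scene14_c190.png

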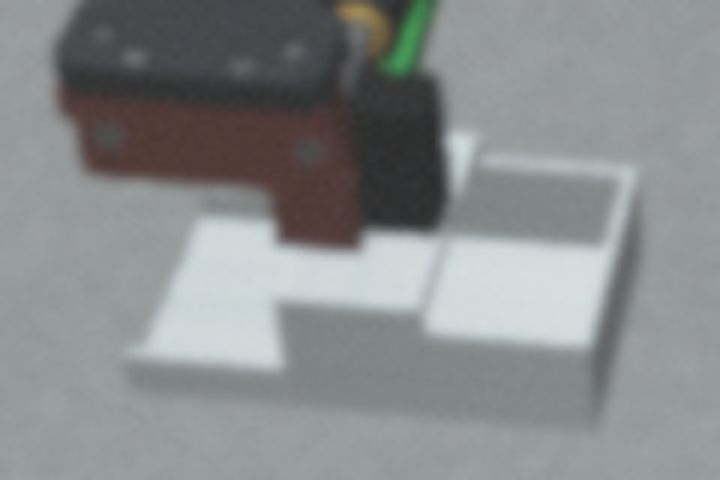

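View pics/wrist14.png

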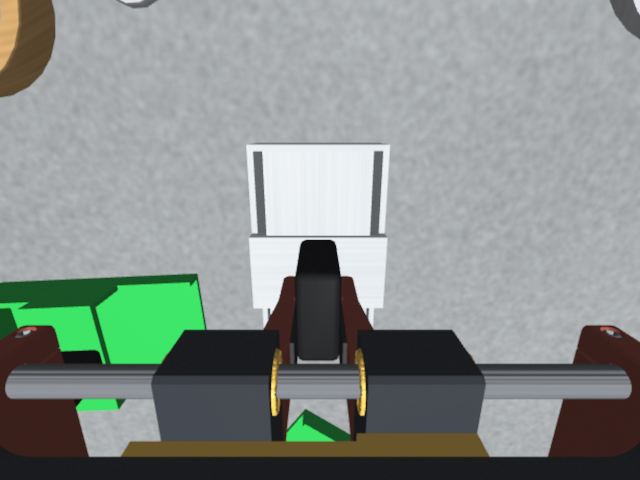

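Request:
drive_tool(hand=[0.3, 0.4, 0.6, 0.8, 0.8, 0.8, 0.8, 0.8, 0.8, 0.8], slide=[[0, 0, 0], [0, 0, 0], [0, 0, 0], [0, 0, 0], [0, 0, 0], [0, 0, 0], [0, 0, 0], [0, 0, 0], [0, 0, 0], [0, 0, -0.004]], twist=[0, 0, 0, 0, 0, 0, 0, 0, 0, 0])

```text
time: 23.85
tcp_pos: [0.5401, -0.1716, 0.0449]
orientation: [[0.153, 0.988, -0.001], [0.988, -0.153, 0.0], [0.0, -0.001, -1.0]]
wrist_force: [0.4, -1.0, -0.3]
grip_width: 0.0707
```

Request:
drive_tool(hand=[0.8, 0.8, 0.8, 0.8, 0.8, 0.8, 0.8, 0.8], slide=[[0, 0, -0.006], [0, 0, -0.015], [0, 0, -0.03], [0, 0, -0.04], [0, 0, -0.04], [0, 0, -0.04], [0, 0, -0.02], [0, 0, 0]], twist=[0, 0, 0, 0, 0, 0, 0, 0])

```text
time: 24.65
tcp_pos: [0.5426, -0.1718, 0.241]
orientation: [[0.154, 0.988, 0.007], [0.988, -0.153, -0.002], [-0.001, 0.008, -1.0]]
wrist_force: [-0.2, 0.1, 0.6]
grip_width: 0.0698
```

```bash
python3 - <<'E'
from h import *
s=bot.state();print(s['time'],s['tcp_pos'],s['grip_width'],s['wrist_force'])
for n in('scene','side','wrist'):
    p,d=bot.grab_frame(n);cv2.imwrite(f'pics/{n}15.png',p[:,:,::-1])
E
```

```text
24.65 [ 0.54261051 -0.17183937  0.2409947 ] 0.06979612944627435 [-0.19932033  0.13254851  0.58773847]
```

View pics/scene15.png

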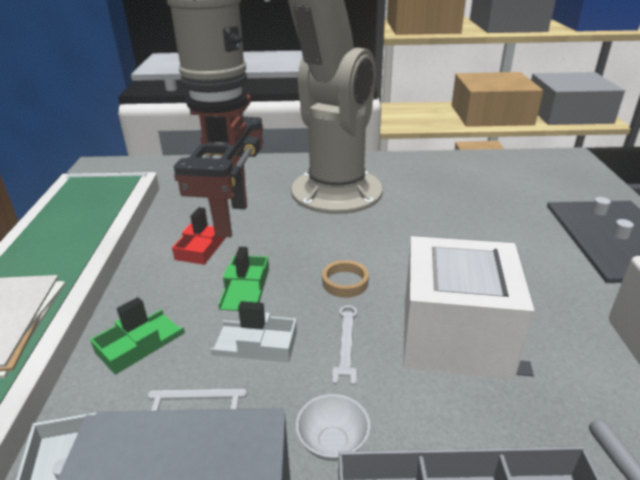

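View pics/side15.png

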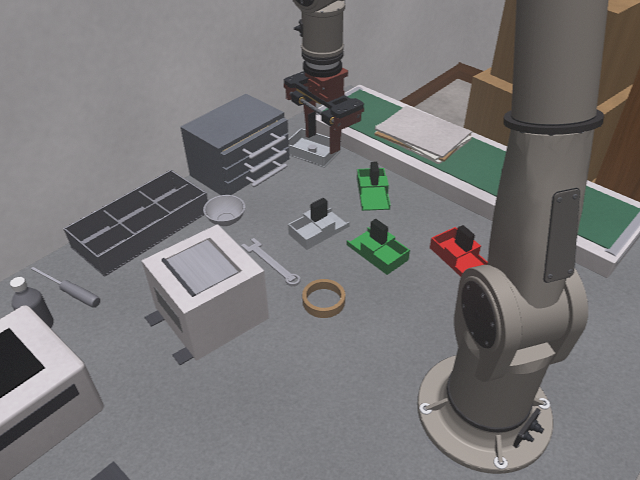

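View pics/wrist15.png

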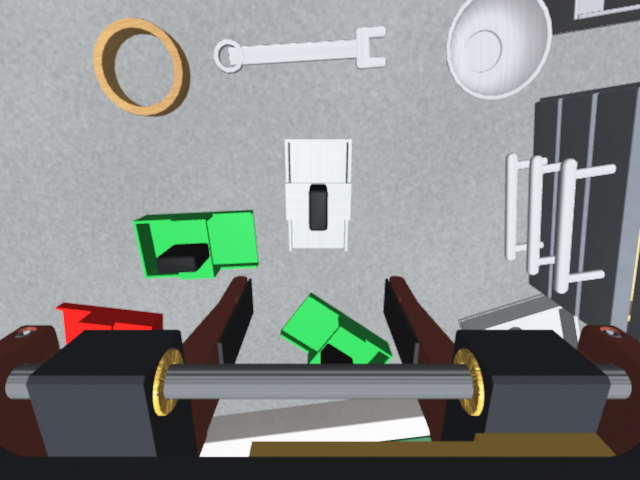

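The scoop stands upright and empty at scene pixel (255,338). The bin's flap is shut with nothing on it (scene (468,270)), the dies are nowhere on the bench, and the gripper is clear. I'm handing in.

Request:
drive_tool(hand=[0.8, 0.8, 0.8], slide=[[0, 0, 0], [0, 0, 0], [0, 0, 0]], twist=[0, 0, 0])

```text
time: 25.1
tcp_pos: [0.5401, -0.1715, 0.2353]
orientation: [[0.153, 0.988, -0.002], [0.988, -0.153, 0.001], [0.0, -0.002, -1.0]]
wrist_force: [0.6, 1.1, -1.1]
grip_width: 0.07
```

```bash
python3 -c "
from station import bot
print(bot.state()['time'],bot.state()['qd'].round(2));print(bot.hand_in())"
```

```text
25.1 [ 0.05 -0.24 -0.13 -0.32 -0.04  0.04 -0.02]
the job is handed in; nothing more can be done
None
```

Both dies went into the reject bin, and the empty scoop is standing upright on the bench. I handed the job in at 25.1 s.

- **Tipping:** The tool cannot tilt, so I rested the scoop's underside on the bin's edge at the hinge. Lowering the gripper from there pivoted the scoop to about 30 degrees in the fingers. Its lip pressed the flap open and the dies slid out.
- **Setting down:** I pressed the lip on the bench and moved the gripper back until the scoop was level, then let go.
- **Last checks:** The pictures show the scoop upright and empty, the flap level and shut with nothing on it, and the gripper clear. No die is visible on the bench. I never saw the dies inside the bin, so I infer they are there from the empty scoop.
- **What disagreed:** The scoop slipped several millimetres along the grip while pivoting, so the lip met the bench lower than I had worked out. The highest wrist force I read was about 18 N up, as it touched the bench.

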